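# File the pigment pots and set the hold-down screw

## Robot

A 6-joint arm with a two-finger parallel gripper is mounted at the origin on the work surface. World frame = base frame: x ahead of the robot, y to its left, z up, the work surface at z = 0. Lengths are in m, angles in degrees, forces in N, time in s.
With the tool pointing down it reaches from about 0.25 to 0.725 m from the base axis. Payload 9.7 kg.
Tool frame: the origin (TCP) lies midway between the tips of the shut fingers; the grasp point (between the pads) lies 19 mm behind it; x points along the fingers, y is the direction in which the jaws open and shut, and the axes are right-handed (so a half turn about x gives the same grasp; the last joint's range is limited). The gripper opens to 85 mm and grips with 20 to 120 N. Pads are 22 mm wide; open, the fingers measure 114 mm over their backs; the gripper's body (76 mm by 85 mm) begins 54 mm behind the grasp point. The pads swing forward as they close: fully open they stand 13 mm farther back than shut.
Start: joints at [-74.026, 4.979, 10.078, 95.1, 0, 90], TCP at [0.151, -0.529, 0.231] pointing down, gripper open.
Joint ranges: [-179.16, 179.16], [-48.56, 103.87], [-65.8, 70.77], [-126.05, 130.52], [-82.76, 87.17], [-180, 180]. Speed limits (degrees/s): [127.2, 127.2, 147.25, 180, 180, 180].

## Interface

Orientations are given as [roll, pitch, yaw] about the fixed x, y, z axes, in that order (R = Rz(yaw) Ry(pitch) Rx(roll)).
In Python, from workcell import bot, cams gives the robot as it stands.
- The arm moves only by the tool apply_moves, never from a script. Its argument "commands" is a list of rows, each a list of 5 numbers: the shift along the tool's x, y, z in m, then the turn about the tool's x in rad, then the opening, from -1 (shut) to 1 (fully open). In form: [[tx, ty, tz, roll, hand], ...]. A call has 1 to 12 rows; each row is the pose to reach, as a shift and turn from the pose measured when the call began, along the tool's axes at that moment; what a row does not reach only later rows make up. A row lasts 1/10 s, in which the tool goes at most 50 mm and 8.59 degrees, less where a joint would pass 70% of its speed; a pose out of reach is approached as far as the arm can. A call with a gripper value outside its range is refused whole. The fingers move at their own pace and stop on an object; "newtons" is the grip in N (left out, the last holds). Time passes only in rows, so rows that repeat a pose let the fingers close. It gives the time, the measured TCP pose, the force and the opening at its end, in the units of the state.
- bot.get_obs(): the state, without advancing time (a new reading comes with each control period).
- cams.camera(name): name is "scene" or "top"; returns a dict with "frame" (400x640x3 uint8, blue, green, red), "depth" (400x640 float32, m along the optical axis (not along the pixel's ray), 0 where there is no reading), "camera_matrix" (3x3 intrinsics, pixels), "D" ([k1, k2, p1, p2, k3] as OpenCV has them; the pictures are not rectified), "R" (3x3) and "t" (3): a world point X has camera coordinates R X + t. Camera axes: x right, y down, z forward; pixel columns grow to the right and rows downward; lengths in m; the calibration is good to about 2 mm. A picture is of the moment at which its call begins.
- bot.job_done(): hands the job in, once; it reports no verdict.
Trained networks look in the newest picture that a camera, given by its name, has taken for a name from the list of things; names that differ only in an ending like _2 or _b are one class to them, and where a whole thing is asked for, a point or a joint stands for the part that bears it (a point fixed in the world has none). Each returns a list of dicts, best first, with "confidence" (0 to 1); they miss things now and then, are a little off and sometimes report something else, mostly with a low value. They report only what shows in the picture. A call takes as long as a camera call. They do not tell look-alikes from the thing itself.
- cams.spot_in(name, camera): "rect" ([left, top, right, bottom] in pixels, round what is visible of it).
The state is a dict: "time": time; "q": joint angles; "qd": joint speeds; "joint_efforts": joint torques, N m; "ee_pos": TCP position; "tcp_rot": TCP orientation; "wrist_force": force on the tool from outside, world axes, zero at the start; "torque": the same for the moment, N m; "opening": finger opening in m.
Only numpy, scipy, OpenCV 4.12 (cv2) and the standard library are available. Lean on these libraries where they do the work, as an engineer would, in place of code of your own. Each camera call takes 0.05 s, during which the arm holds its last target. There are 200 camera calls.

## Task

Slide the two stray pigment pots, upright and without lifting them off the table, into the lane between the blue rails, so that all three pots stand in single file, pushed up against the end plate and one another. Then turn the thumbscrew clockwise until it seats and back it off a quarter turn, so that the pots can run freely under the hold-down bar, and finish holding the thumbscrew gripped and still there. Leave the cup, the plaster block and the spatula where they are.

Things in the scene. Friction and masses are not known exactly. Their poses are not given: they have to be found in the camera images.
- lane: Pot lane fixed to the table: two blue guide rails, 14 mm high, 10 mm thick, on the bare table top, inner faces 45 mm apart. Origin: on the table, mid-lane, at the face of the metal end plate (44 mm high) that the pots stop against. Rails run 116 mm from there along -x, roughly towards the robot; z up. Behind the plate (x 0 to 0.052, 48 mm wide, plate 70) a column 85 mm high carries the thumbscrew.
- mouth (a point): Middle of the open end of the lane, on the table, at lane x = -0.143. From x = -0.116 to here the two rails flare out to 80 mm apart (95 mm over their outsides). Axes as the lane.
- bar_end (a point): Tip of the yellow hold-down bar (underside, middle) at lane x = -0.047. The bar, 18 mm wide, 10 mm thick, reaches from the column over the front of the lane; underside 51 mm (screw seated) to 57 mm above the table; it goes down 1.9 mm per rad of tightening.
- wing (a point): Centre of the thumbscrew wing, on its upright axis, 115 mm above the table at lane x = +0.03. The wing is an upright black bar 46 mm long (its x axis, +x to the red end), 10 mm thick (its y axis: pinch across this), 24 mm high, on an 8 mm stem, 18 mm clear above the column top. It turns about the vertical and neither rises nor sinks.
- screw (a joint): Angle of the thumbscrew in rad; grows as it is tightened, clockwise seen from above. Starts between 0.3 and 1.7, comes to its firm stop (seated) at 3.0, where the red end of the wing points straight along the lane to its mouth. Stiff (0.05 N m): it stays where it is left.
- pot_red_mid (a point): Centre (25 mm above its underside) of the red-lidded pigment pot: an upright cylinder 40 mm in diameter, 50 mm high, about 90 g, white with a red lid. Of the three pots one, any of them, starts already between the rails, short of the end plate; the others stand left and right of the lane.
- pot_yellow_mid (a point): Centre (25 mm above its underside) of the yellow-lidded pigment pot: an upright cylinder 40 mm in diameter, 50 mm high, about 90 g, white with a yellow lid. Of the three pots one, any of them, starts already between the rails, short of the end plate; the others stand left and right of the lane.
- pot_green_mid (a point): Centre (25 mm above its underside) of the green-lidded pigment pot: an upright cylinder 40 mm in diameter, 50 mm high, about 90 g, white with a green lid. Of the three pots one, any of them, starts already between the rails, short of the end plate; the others stand left and right of the lane.
- cup: Red mixing cup, 76 mm wide, 85 mm high, stands on the table; a bystander. Origin: centre of its underside.
- block: White plaster block 90 x 70 x 50 mm; a bystander. Origin: centre of its underside.
- spatula: Spatula 200 mm long lying on the table; a bystander. Origin: under its middle.
Not all that is in view belongs to the job. Leave any purple look-alike of the part that bears pot_green_mid alone.

How it is judged (in metres and radians):
On the way, in this order (a step that is already met when the one before it is completed fails the run):
1. all three pots stand in single file in the lane, close up to the end plate (x of pot_red_mid in the frame of lane between -0.112 and 0 m and y of pot_red_mid in the frame of lane between -0.012 and 0.012 m and angle between each of pot_red_mid, pot_yellow_mid, pot_green_mid's own z axis and vertical below 0.15 rad and x of pot_yellow_mid in the frame of lane between -0.112 and 0 m and y of pot_yellow_mid in the frame of lane between -0.012 and 0.012 m and x of pot_green_mid in the frame of lane between -0.112 and 0 m and y of pot_green_mid in the frame of lane between -0.012 and 0.012 m), for 0.2 s.
2. the thumbscrew is turned clockwise until it seats (value of joint screw above 2.93 rad), for 0.1 s.
At the end, for the whole second after the job is handed in: Thumbscrew a quarter turn (within 15 degrees) back from its seat, still, gripped by the fingers (over 2 N); all three pots upright in the lane, within 12 mm of its centre line, the rearmost centre no more than 112 mm from the end plate (all of step 1 and value of joint screw between 1.17 and 1.69 rad and velocity of joint screw between -0.1 and 0.1 rad/s and contact force between the fingers and screw above 2 N); the arm keeps its last pose, push and grip.
It fails at once if a pot is lifted off the table (height (world z) of any of pot_red_mid, pot_yellow_mid, pot_green_mid above 0.037 m).
It fails at once if a pot is tipped (angle between any of pot_red_mid, pot_yellow_mid, pot_green_mid's own z axis and vertical above 0.5 rad).
It fails at once if the cup, block or spatula is moved (distance of any of cup, block, spatula from where it was at the start of the episode above 0.03 m).
It also fails if it takes over 59 s, if anything falls off the work surface, if the arm or the gripper's body presses on something with over 40 N, if the wrist force passes 120 N, or if a joint passes its speed limit or range.

## Working session

There is one attempt and no reset: what is moved stays moved. The work goes in short steps, Python scripts to look and compute and a tool call to move; the robot and the scene stay as the last step left them, time stands still between calls to the robot, and variables do not carry over. Pictures are saved under pics/ and viewed, about 8 in all and at most 12, crops included, and the job is handed in when it is done.

Besides the shell and the picture viewer there is one more tool, called by a JSON object that holds its "fn" and its "kwargs". apply_moves: Moves the arm, as the interface text tells. Its arguments: {"type":"object","properties":{"commands":{"type":"array"},"newtons":{"type":"number"}},"required":["commands"]}

```bash
mkdir -p pics; cat > h.py <<'E'
import numpy as np, cv2
from workcell import bot, cams
def px2w(c,u,v,z=None,d=None):
    K,D=np.array(c["camera_matrix"]),np.array(c["D"]);R,t=np.array(c["R"]),np.array(c["t"]).ravel()
    p=cv2.undistortPoints(np.array([[[u,v]]],float),K,D)[0,0]; r=np.array([p[0],p[1],1.])
    o=-R.T@t; w=R.T@r
    if d is not None: return o+w*d
    return o+w*(z-o[2])/w[2]
def w2px(c,X):
    R,t=np.array(c["R"]),np.array(c["t"],float).ravel()
    return cv2.projectPoints(np.array(X,float).reshape(-1,3),cv2.Rodrigues(R)[0],t,np.array(c["camera_matrix"]),np.array(c["D"]))[0][:,0]
E
python3 - <<'E'
from h import *
o=bot.get_obs(); print({k:np.round(v,3).tolist() for k,v in o.items()})
for n in("top","scene"):
    c=cams.camera(n); cv2.imwrite(f"pics/{n}0.png",c["frame"])
    print(n,np.round(-np.array(c["R"]).T@np.array(c["t"]).ravel(),3))
    for k in["lane","screw","pot_red_mid","pot_yellow_mid","pot_green_mid","cup","block","spatula"]:
        for r in cams.spot_in(k,n)[:3]:
            b=np.array(r["rect"]); u,v=(b[0]+b[2])/2,(b[1]+b[3])/2
            d=c["depth"][int(v),int(u)]
            print(k,b.round().tolist(),round(r["confidence"],2),px2w(c,u,v,d=d).round(3) if d>0 else None)
E
```

```text
{'time': 0.0, 'q': [-74.025, 5.012, 10.032, 95.099, -0.0, 90.001], 'qd': [0.037, 0.048, 0.013, -0.012, -0.006, 0.092], 'joint_efforts': [-0.0, -52.038, 46.481, 0.016, 0.0, 0.0], 'ee_pos': [0.151, -0.529, 0.231], 'tcp_rot': [-89.911, 89.922, 106.064], 'wrist_force': [0.992, 0.508, 0.005], 'torque': [0.029, -0.064, 0.023], 'opening': 0.085}
top [0.323 0.063 1.114]
lane [334.0, 134.0, 371.0, 219.0] 0.84 [ 0.58  -0.041  0.067]
screw [139.0, 240.0, 201.0, 303.0] 0.67 [0.349 0.414 0.005]
screw [338.0, 133.0, 362.0, 150.0] 0.66 [ 0.652 -0.029  0.125]
screw [341.0, 178.0, 359.0, 193.0] 0.17 [ 0.562 -0.036  0.05 ]
pot_red_mid [241.0, 221.0, 260.0, 236.0] 0.63 [0.453 0.209 0.051]
pot_yellow_mid [342.0, 180.0, 359.0, 196.0] 0.57 [ 0.556 -0.036  0.05 ]
pot_green_mid [446.0, 183.0, 469.0, 202.0] 0.78 [ 0.545 -0.307  0.052]
pot_green_mid [428.0, 209.0, 445.0, 231.0] 0.63 [ 0.476 -0.25   0.048]
pot_green_mid [414.0, 180.0, 434.0, 196.0] 0.57 [ 0.557 -0.222  0.05 ]
cup [184.0, 141.0, 221.0, 172.0] 0.57 [0.649 0.348 0.005]
cup [343.0, 134.0, 357.0, 144.0] 0.33 [ 0.659 -0.03   0.125]
block [437.0, 134.0, 474.0, 176.0] 0.87 [ 0.643 -0.307  0.052]
spatula [138.0, 239.0, 205.0, 300.0] 0.71 [0.353 0.41  0.006]
scene [ 1.449 -0.09   0.907]
lane [282.0, 207.0, 316.0, 260.0] 0.62 [ 0.658 -0.042  0.08 ]
screw [292.0, 219.0, 312.0, 233.0] 0.73 [ 0.665 -0.032  0.117]
pot_red_mid [366.0, 184.0, 378.0, 204.0] 0.74 [0.469 0.209 0.037]
pot_red_mid [279.0, 209.0, 315.0, 260.0] 0.18 [ 0.665 -0.048  0.085]
pot_green_mid [221.0, 201.0, 234.0, 221.0] 0.79 [ 0.502 -0.246  0.041]
pot_green_mid [195.0, 195.0, 207.0, 214.0] 0.72 [ 0.456 -0.329  0.035]
pot_green_mid [194.0, 217.0, 214.0, 238.0] 0.69 [ 0.575 -0.307  0.05 ]
cup [366.0, 184.0, 380.0, 205.0] 0.23 [0.471 0.212 0.035]
block [182.0, 234.0, 218.0, 275.0] 0.74 [ 0.675 -0.308  0.049]
spatula [397.0, 160.0, 445.0, 189.0] 0.8 [0.346 0.414 0.001]
```

View pics/top0.png

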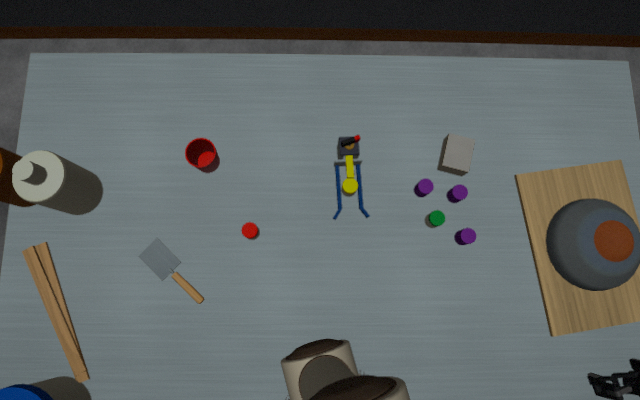

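View pics/scene0.png

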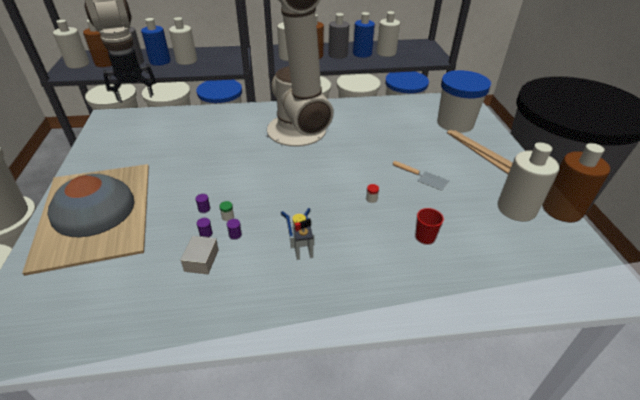

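```bash
cat > m.py <<'E'
from h import *
def blob(c,m,z,minA=8):
    n,l,s,ce=cv2.connectedComponentsWithStats(m.astype(np.uint8),connectivity=8)
    return [(px2w(c,*ce[i],z=z)[:2].round(4).tolist(),ce[i].round(1).tolist(),int(s[i,4])) for i in range(1,n) if s[i,4]>=minA]
def masks(c):
    h=cv2.cvtColor(c["frame"],cv2.COLOR_BGR2HSV).astype(int);H,S,V=h[...,0],h[...,1],h[...,2]
    k=(S>140)&(V>60)
    return dict(red=k&((H<6)|(H>172)),yellow=k&(H>20)&(H<35),green=k&(H>45)&(H<80),purple=(S>100)&(V>40)&(H>130)&(H<165),blue=(S>120)&(V>50)&(H>98)&(H<125))
E
python3 - <<'E'
from m import *
c=cams.camera("top");M=masks(c)
for k,z in(("red",.05),("yellow",.05),("green",.05),("purple",.05)):print(k,[b for b in blob(c,M[k],z,4) if 200<b[1][0]<500 and 100<b[1][1]<260])
m=M["blue"].copy();m[:125]=0;m[230:]=0;m[:,:320]=0;m[:,380:]=0
v,u=np.nonzero(m);P=np.array([px2w(c,a,b,z=.014)[:2] for a,b in zip(u,v)])
# fit lane pose: distance of blue pixels to rail centre-lines
from scipy.optimize import least_squares
def segd(p,a,b):
    t=np.clip(((p-a)@(b-a))/((b-a)@(b-a)),0,1);return np.linalg.norm(p-a-t[:,None]*(b-a),axis=1)
def res(x):
    C,S=np.cos(x[2]),np.sin(x[2]);L=(P-x[:2])@np.array([[C,-S],[S,C]])
    D=[]
    for s in(1,-1):
        D+=[segd(L,np.array([0,.0275*s]),np.array([-.116,.0275*s])),segd(L,np.array([-.116,.0275*s]),np.array([-.143,.0437*s]))]
    L0=L[:,0]
    return np.r_[np.min(D,0)/.003, (L0.min()+.145)/.002]
r=least_squares(res,[.63,-.035,0],loss="soft_l1");print("lane",r.x[:2].round(4),np.degrees(r.x[2]).round(2),r.cost,len(P),P.min(0),P.max(0))
x=r.x;C,S=np.cos(x[2]),np.sin(x[2])
W=lambda X:np.array([x[0]+C*X[0]-S*X[1],x[1]+S*X[0]+C*X[1],X[2]])
R=np.array([W(p) for p in[(0,.0225,.014),(0,-.0225,.014),(-.116,.0225,.014),(-.116,-.0225,.014),(-.143,.04,.014),(-.143,-.04,.014),(.03,0,.127),(0,.035,.044),(0,-.035,.044),(-.047,0,.065)]])
print(R.round(3).tolist())
x0,y0,f=320,120,7
im=cv2.resize(c["frame"][y0:y0+110,x0:x0+65],None,fx=f,fy=f,interpolation=cv2.INTER_CUBIC);im=cv2.convertScaleAbs(im,alpha=1.5)
for p in w2px(c,R):cv2.circle(im,tuple(int(a) for a in((p-[x0,y0]+.5)*f)),3,(255,0,255),1)
g=cv2.resize(c["frame"][175:250,405:485],None,fx=4,fy=4);im=im[:600]
o=np.zeros((600,800,3),np.uint8);o[:im.shape[0],:im.shape[1]]=im;o[:g.shape[0],470:470+g.shape[1]]=g
cv2.imwrite("pics/c1.png",o)
from scipy.spatial.transform import Rotation as Ro
print(Ro.from_euler("xyz",bot.get_obs()["tcp_rot"],degrees=True).as_matrix().round(3))
E
```

```text
red [([0.6884, -0.0542], [356.7, 137.3], 24), ([0.6378, 0.3363], [202.5, 155.2], 364), ([0.4487, 0.212], [249.4, 230.0], 200)]
yellow [([0.6636, -0.0349], [349.2, 146.6], 18), ([0.5852, -0.0347], [349.5, 176.5], 374)]
green [([0.4813, -0.2513], [436.8, 217.8], 184)]
purple [([0.5612, -0.2245], [424.8, 186.3], 193), ([0.5472, -0.311], [459.0, 192.0], 196), ([0.4374, -0.3257], [467.3, 235.5], 207)]
lane [ 0.6282 -0.0318] 3.44 100.49592595300285 358 [ 0.484833   -0.08451769] [0.62784283 0.00266546]
[[0.627, -0.009, 0.014], [0.63, -0.054, 0.014], [0.511, -0.016, 0.014], [0.514, -0.061, 0.014], [0.483, -0.0, 0.014], [0.488, -0.08, 0.014], [0.658, -0.03, 0.127], [0.626, 0.003, 0.044], [0.63, -0.067, 0.044], [0.581, -0.035, 0.065]]
[[ 0.     0.275 -0.961]
 [-0.    -0.961 -0.275]
 [-1.     0.    -0.   ]]
```

View pics/c1.png

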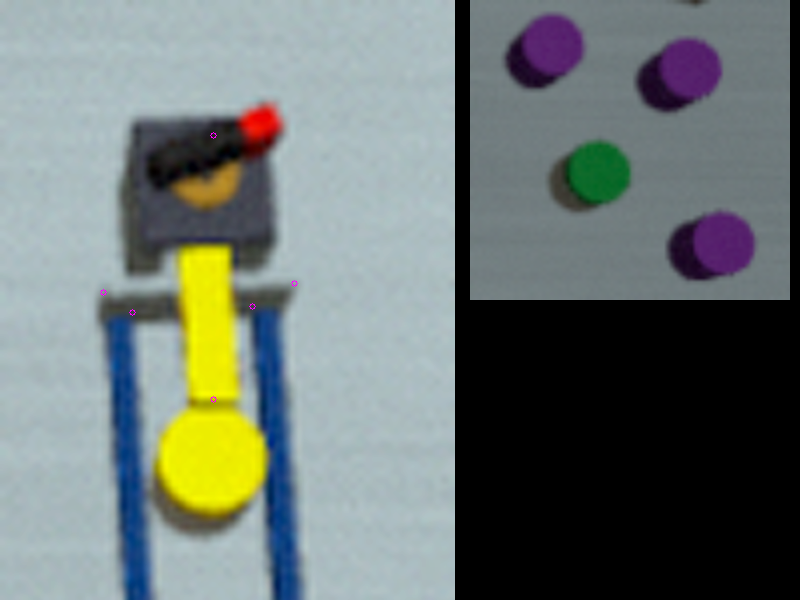

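Candidates for the green pot, in top-view pixels: the green lid at (437,218), and purple look-alikes at (425,186), (459,192) and (467,235). The crop confirms (437,218) as green. Yellow is already in the lane at (350,185), and red is at (249,230). The projected lane fit lies on the rails, and the wing's red end points up and to the right, at about 1.1 rad.

{"fn": "apply_moves", "kwargs": {"commands": [[0.05,-0.176,-0.394,0,1],[0.05,-0.176,-0.394,0,1],[0.05,-0.176,-0.394,0,1],[0.05,-0.176,-0.394,0,1],[0.05,-0.176,-0.394,0,1],[0.05,-0.176,-0.394,0,1],[0.09,-0.176,-0.394,0,1],[0.09,-0.176,-0.394,0,1],[0.09,-0.176,-0.394,0,1],[0.09,-0.176,-0.394,0,1],[0.09,-0.176,-0.394,0,1]], "newtons": 25}}

```text
time: 2.05
ee_pos: [0.4819, -0.2503, 0.1408]
tcp_rot: [-34.1, 89.9, 162.0]
wrist_force: [-0.0, -0.6, -0.5]
opening: 0.0851
```

```bash
cat >> h.py <<'E'
from scipy.spatial.transform import Rotation as Ro
LO=np.array([.6282,-.0318]);LA=np.radians(3.44)
def lane2w(x,y=0):return LO+np.array([np.cos(LA)*x-np.sin(LA)*y,np.sin(LA)*x+np.cos(LA)*y])
def w2lane(p):
    d=np.array(p)[:2]-LO;return np.array([np.cos(LA)*d[0]+np.sin(LA)*d[1],-np.sin(LA)*d[0]+np.cos(LA)*d[1]])
def go(xy,z,jaw=None):
    o=bot.get_obs();R=Ro.from_euler("xyz",o["tcp_rot"],degrees=True).as_matrix()
    t=R.T@(np.r_[xy,z]-np.array(o["ee_pos"]));a=np.degrees(np.arctan2(R[1,1],R[0,1]))
    print("t",o["time"],"pos",np.round(o["ee_pos"],4),"q",np.round(o["q"],1),"jaw",a.round(1),"F",np.round(o["wrist_force"],1),"open",o["opening"],"lane",w2lane(o["ee_pos"]).round(4))
    print("shift",t.round(4),"roll",None if jaw is None else np.radians((a-jaw+90)%180-90).round(3))
E
python3 -c "
from h import *
go([.481,-.251],.016,-86.6)"
```

```text
t 2.05 pos [ 0.4819 -0.2503  0.1408] q [-27.4   3.2  -1.8  85.1  -0.  136.5] jaw -73.9 F [-0.  -0.6 -0.5] open 0.08510866417065628 lane [-0.1591 -0.2093]
shift [0.1248 0.0005 0.0009] roll 0.222
```

{"fn": "apply_moves", "kwargs": {"commands": [[0.04,0.0,0.001,0.11,1],[0.08,0.0,0.001,0.222,1],[0.11,0.0,0.001,0.222,1],[0.123,0.0,0.001,0.222,1],[0.123,0.0,0.001,0.222,-0.1],[0.123,0.0,0.001,0.222,-0.3],[0.123,0.0,0.001,0.222,-0.3],[0.123,0.0,0.001,0.222,-0.3],[0.123,0.0,0.001,0.222,-0.3],[0.123,0.0,0.001,0.222,-0.3]], "newtons": 20}}

```text
time: 3.05
ee_pos: [0.4819, -0.2514, 0.02]
tcp_rot: [129.7, 89.9, -46.9]
wrist_force: [-1.8, -1.5, 7.5]
opening: 0.0394
```

```bash
python3 -c "
from h import *
go(lane2w(-.19),.018,-86.6)"
```

```text
t 3.05 pos [ 0.4819 -0.2514  0.02  ] q [-27.5   5.3 -13.1  71.5  -0.  149.1] jaw -86.6 F [-1.8 -1.5  7.5] open 0.039400700428691905 lane [-0.1593 -0.2104]
shift [ 0.0016 -0.2104  0.031 ] roll -0.0
```

{"fn": "apply_moves", "kwargs": {"commands": [[-0.001,-0.02,0.01,0,-0.3],[-0.001,-0.05,0.02,0,-0.3],[-0.001,-0.08,0.031,0,-0.3],[-0.001,-0.11,0.031,0,-0.3],[-0.001,-0.14,0.031,0,-0.3],[-0.001,-0.17,0.031,0,-0.3],[-0.001,-0.195,0.031,0,-0.3],[-0.001,-0.21,0.031,0,-0.3],[-0.001,-0.21,0.031,0,-0.3],[-0.001,-0.21,0.031,0,-0.3]]}}

```text
time: 4.05
ee_pos: [0.439, -0.0436, 0.0212]
tcp_rot: [140.1, 89.8, -36.4]
wrist_force: [-0.1, -0.3, -0.5]
opening: 0.0392
```

```bash
python3 - <<'E'
from h import *
from m import *
go(lane2w(-.10),.021,-86.6)
c=cams.camera("top");x0,y0,f=310,130,6
cv2.imwrite("pics/c2.png",cv2.resize(c["frame"][y0:y0+100,x0:x0+100],None,fx=f,fy=f,interpolation=cv2.INTER_CUBIC))
E
```

```text
t 4.05 pos [ 0.439  -0.0436  0.0212] q [-5.60e+00 -8.90e+00 -2.67e+01  7.20e+01 -1.00e-01  1.71e+02] jaw -86.6 F [-0.1 -0.3 -0.5] open 0.03919556037641277 lane [-0.1896 -0.0004]
shift [ 0.0005 -0.0004 -0.0896] roll 0.001
```

View pics/c2.png

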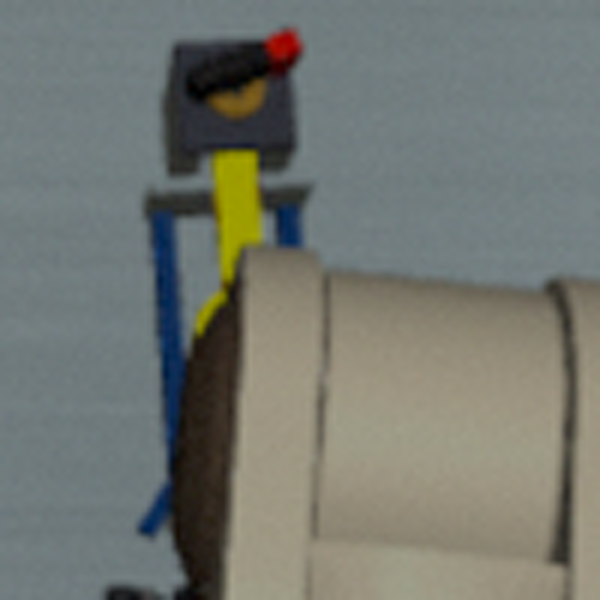

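The arm hides the pot, but the grip of 39 mm and the near-zero wrist force are right. I'll push it gently into the lane.

{"fn": "apply_moves", "kwargs": {"commands": [[0,0,-0.008,0,-0.3],[0,0,-0.018,0,-0.3],[0,0,-0.028,0,-0.3],[0,0,-0.038,0,-0.3],[0,0,-0.048,0,-0.3],[0,0,-0.058,0,-0.3],[0,0,-0.065,0,-0.3]]}}

```text
time: 4.8
ee_pos: [0.5048, -0.04, 0.0211]
tcp_rot: [136.2, 89.8, -40.4]
wrist_force: [-0.4, -0.5, -0.8]
opening: 0.0395
```

```bash
python3 -c "
from h import *
go(lane2w(-.10),.021,-86.6)"
```

```text
t 4.8 pos [ 0.5048 -0.04    0.0211] q [-4.500e+00  2.000e-01 -1.820e+01  7.140e+01 -1.000e-01  1.721e+02] jaw -86.6 F [-0.4 -0.5 -0.8] open 0.03946660826071646 lane [-0.1237 -0.0008]
shift [ 0.0001 -0.0008 -0.0237] roll -0.0
```

{"fn": "apply_moves", "kwargs": {"commands": [[0,-0.0005,-0.008,0,-0.3],[0,-0.0005,-0.016,0,-0.3],[0,-0.0005,-0.024,0,-0.3],[0,-0.0005,-0.024,0,-0.3],[0,-0.0005,-0.024,0,0.4],[0,-0.0005,-0.024,0,0.4],[0,-0.0005,-0.024,0,0.4],[-0.01,-0.0005,-0.024,0,0.4],[-0.04,-0.0005,-0.024,0,0.4],[-0.08,-0.0005,-0.024,0,0.5],[-0.11,-0.0005,-0.024,0,1]]}}

```text
time: 5.9
ee_pos: [0.5286, -0.0379, 0.1342]
tcp_rot: [150.5, 89.7, -26.1]
wrist_force: [1.2, 0.4, 0.3]
opening: 0.0768
```

```bash
python3 -c "
from h import *
go([.4487,.212],.10,-86.6)"
```

```text
t 5.9 pos [ 0.5286 -0.0379  0.1342] q [-4.000e+00  1.100e+00 -4.700e+00  8.390e+01 -1.000e-01  1.726e+02] jaw -86.6 F [1.2 0.4 0.3] open 0.07677207591667604 lane [-0.0998 -0.0001]
shift [ 0.0334 -0.2543  0.0651] roll -0.0
```

{"fn": "apply_moves", "kwargs": {"commands": [[0.0,-0.03,0.01,-0.15,1],[0.0,-0.07,0.02,-0.3,1],[0.0,-0.11,0.03,-0.45,1],[0.0,-0.15,0.04,-0.6,1],[0.0,-0.19,0.05,-0.75,1],[0.0,-0.23,0.06,-0.9,1],[0.02,-0.254,0.065,-1.05,1],[0.03,-0.254,0.065,-1.2,1],[0.03,-0.254,0.065,-1.35,1],[0.03,-0.254,0.065,-1.5,1],[0.03,-0.254,0.065,-1.65,1],[0.03,-0.254,0.065,-1.8,1]]}}

```text
time: 7.1
ee_pos: [0.4488, 0.2118, 0.1043]
tcp_rot: [54.4, 89.7, -18.7]
wrist_force: [-0.4, 0.5, -0.8]
opening: 0.0852
```

```bash
python3 - <<'E'
from h import *
from m import *
go([.4487,.212],.021,-86.6)
c=cams.camera("top");M=masks(c)
for k in("green","yellow"):print(k,[(b,w2lane(b[0]).round(4)) for b in blob(c,M[k],.05,4) if 200<b[1][0]<500 and 100<b[1][1]<260])
x0,y0,f=320,120,6
cv2.imwrite("pics/c3.png",cv2.resize(c["frame"][y0:y0+100,x0:x0+65],None,fx=f,fy=f,interpolation=cv2.INTER_CUBIC))
E
```

```text
t 7.1 pos [0.4488 0.2118 0.1043] q [ 25.4  -3.2 -12.2  80.7  -0.2  98.5] jaw 16.9 F [-0.4  0.5 -0.8] open 0.08516062332952204 lane [-0.1644  0.2539]
shift [ 0.0833 -0.0004 -0.0005] roll -1.336
green [(([0.5291, -0.0368], [350.6, 198.4], 193), array([-0.0992,  0.001 ]))]
yellow [(([0.6631, -0.035], [349.3, 146.7], 15), array([ 0.0346, -0.0053])), (([0.589, -0.0346], [349.4, 175.0], 356), array([-0.0393, -0.0004]))]
```

View pics/c3.png

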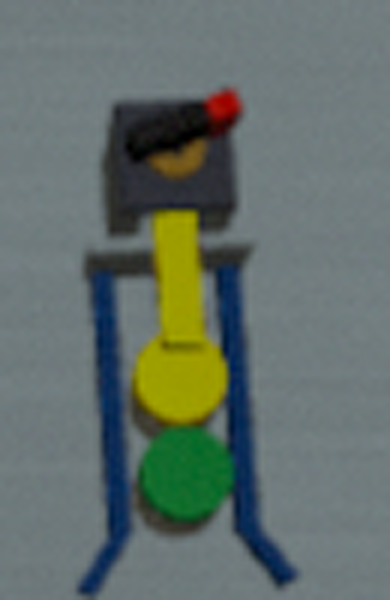

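The picture shows yellow and green in single file in the lane, with green at lane x = -0.099 and y = 0.001. The wing hasn't moved. Next is the red pot.

{"fn": "apply_moves", "kwargs": {"commands": [[0.0,0,0,-0.15,1],[0.0,0,0,-0.3,1],[0.0,0,0,-0.45,1],[0.01,0,0,-0.6,1],[0.03,0,0,-0.75,1],[0.05,0,0,-0.9,1],[0.07,0,0,-1.05,1],[0.082,0,0,-1.2,1],[0.082,0,0,-1.336,1],[0.082,0,0,-1.336,0],[0.082,0,0,-1.336,-0.3],[0.082,0,0,-1.336,-0.3]]}}

```text
time: 8.35
ee_pos: [0.4496, 0.2118, 0.023]
tcp_rot: [-15.6, 89.6, -11.9]
wrist_force: [0.9, -0.3, 0.3]
opening: 0.0438
```

{"fn": "apply_moves", "kwargs": {"commands": [[0,0,0,0,-0.3],[0,0,0,0,-0.3],[0,0,0,0,-0.3]]}}

```text
time: 8.65
ee_pos: [0.4497, 0.2118, 0.0231]
tcp_rot: [-15.1, 89.6, -11.4]
wrist_force: [0.5, -0.7, 0.2]
opening: 0.0393
```

```bash
python3 -c "
from h import *
go(lane2w(-.19),.021,93.4)"
```

```text
t 8.65 pos [0.4497 0.2118 0.0231] q [ 25.3  -1.3 -19.5  71.5  -0.2  21.7] jaw 93.7 F [ 0.5 -0.7  0.2] open 0.03929177794059087 lane [-0.1636  0.2538]
shift [ 0.0024 -0.2537 -0.0274] roll 0.004
```

{"fn": "apply_moves", "kwargs": {"commands": [[0.001,-0.02,-0.01,0,-0.3],[0.001,-0.05,-0.02,0,-0.3],[0.001,-0.08,-0.027,0,-0.3],[0.001,-0.11,-0.027,0,-0.3],[0.001,-0.14,-0.027,0,-0.3],[0.001,-0.17,-0.027,0,-0.3],[0.001,-0.2,-0.027,0,-0.3],[0.001,-0.23,-0.027,0,-0.3],[0.001,-0.254,-0.027,0,-0.3],[0.001,-0.254,-0.027,0,-0.3],[0.001,-0.254,-0.027,0,-0.3]]}}

```text
time: 9.75
ee_pos: [0.4395, -0.0445, 0.0231]
tcp_rot: [-24.0, 89.5, -20.5]
wrist_force: [-0.1, -4.3, 5.9]
opening: 0.0391
```

```bash
python3 -c "
from h import *
go(lane2w(-.10),.022,93.4)"
```

```text
t 9.75 pos [ 0.4395 -0.0445  0.0231] q [ -5.7  -9.2 -26.8  72.   -0.1  -9.2] jaw 93.5 F [-0.1 -4.3  5.9] open 0.0391031006291118 lane [-0.1891 -0.0013]
shift [0.0018 0.0012 0.0891] roll 0.002
```

{"fn": "apply_moves", "kwargs": {"commands": [[-0.0005,0.001,0.01,0,-0.3],[-0.0005,0.001,0.02,0,-0.3],[-0.0005,0.001,0.03,0,-0.3],[-0.0005,0.001,0.04,0,-0.3],[-0.0005,0.001,0.05,0,-0.3],[-0.0005,0.001,0.06,0,-0.3],[-0.0005,0.001,0.07,0,-0.3],[-0.0005,0.001,0.076,0,-0.3],[-0.0005,0.001,0.082,0,-0.3],[-0.0005,0.001,0.085,0,-0.3]]}}

```text
time: 10.75
ee_pos: [0.5246, -0.0382, 0.0241]
tcp_rot: [-24.4, 89.5, -20.9]
wrist_force: [-1.3, -0.9, -2.1]
opening: 0.0393
```

```bash
python3 -c "
from h import *
go(lane2w(-.10),.022,93.4)"
```

```text
t 10.75 pos [ 0.5246 -0.0382  0.0241] q [ -4.1   2.5 -15.5  71.5  -0.1  -7.6] jaw 93.5 F [-1.3 -0.9 -2.1] open 0.03925999162134334 lane [-0.1038 -0.0002]
shift [0.0022 0.0002 0.0038] roll 0.002
```

{"fn": "apply_moves", "kwargs": {"commands": [[0.001,0,0.002,0,-0.3],[0.001,0,0.004,0,-0.3],[0.001,0,0.005,0,-0.3],[0.001,0,0.005,0,-0.3]]}}

```text
time: 11.15
ee_pos: [0.5278, -0.038, 0.0231]
tcp_rot: [-42.7, 89.7, -39.2]
wrist_force: [-11.8, -1.0, 5.2]
opening: 0.0394
```

```bash
python3 -c "
from h import *
go(lane2w(-.10),.022,93.4)"
```

```text
t 11.15 pos [ 0.5278 -0.038   0.0231] q [ -4.    3.2 -15.   71.6  -0.2  -7.5] jaw 93.5 F [-11.8  -1.    5.2] open 0.0394454614228547 lane [-0.1006 -0.0002]
shift [0.0011 0.0002 0.0006] roll 0.002
```

Wrist force of -11.8 N along the lane shows the stack is against the plate, with the last pot at x = -0.1006. I'll release and rise.

{"fn": "apply_moves", "kwargs": {"commands": [[0,0,0,0,0.4],[0,0,0,0,0.4],[0,0,0,0,0.4],[-0.01,0,0,0,0.4],[-0.04,0,0,0,0.4],[-0.08,0,0,-0.15,0.4],[-0.12,0,0,-0.3,0.4],[-0.16,0,0,-0.45,0.4],[-0.17,0,-0.03,-0.6,0.4],[-0.17,0,-0.07,-0.75,0.4],[-0.17,0,-0.11,-0.9,0.4],[-0.17,0,-0.15,-1.05,0.4]]}}

```text
time: 12.35
ee_pos: [0.3761, -0.0466, 0.1933]
tcp_rot: [-97.0, 89.7, -32.9]
wrist_force: [-0.5, -0.3, 1.3]
opening: 0.0598
```

```bash
python3 - <<'E'
from h import *
from m import *
go(lane2w(.03),.17,21)
c=cams.camera("top");M=masks(c)
for k in("green","yellow","red"):print(k,[(b,w2lane(b[0]).round(4)) for b in blob(c,M[k],.05,4) if 300<b[1][0]<400 and 100<b[1][1]<260])
print("redtip",[(b,w2lane(b[0]).round(4)) for b in blob(c,M["red"],.12,4) if 300<b[1][0]<400 and 100<b[1][1]<150])
x0,y0,f=320,120,6
cv2.imwrite("pics/c4.png",cv2.resize(c["frame"][y0:y0+100,x0:x0+65],None,fx=f,fy=f,interpolation=cv2.INTER_CUBIC))
E
```

```text
t 12.35 pos [ 0.3761 -0.0466  0.1933] q [ -7.  -19.3 -16.   93.   -0.1 -71. ] jaw 154.0 F [-0.5 -0.3  1.3] open 0.05979230366491161 lane [-0.2525  0.0003]
shift [ 0.0246 -0.2461  0.1385] roll -0.82
green [(([0.5654, -0.0349], [349.6, 184.2], 179), array([-0.0629,  0.0007]))]
yellow [(([0.6643, -0.0343], [349.0, 146.3], 14), array([ 0.0359, -0.0047])), (([0.6102, -0.0331], [348.7, 166.8], 259), array([-0.018 , -0.0002]))]
red [(([0.6884, -0.0542], [356.7, 137.3], 24), array([ 0.0587, -0.026 ])), (([0.526, -0.0368], [350.6, 199.6], 203), array([-0.1023,  0.0011]))]
redtip [(([0.6644, -0.0465], [356.7, 137.3], 24), array([ 0.0353, -0.0168]))]
```

View pics/c4.png

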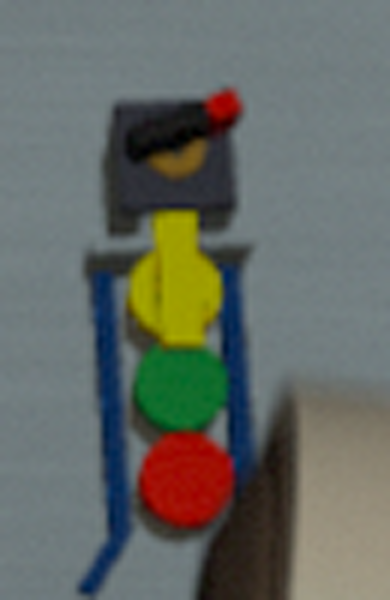

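All three pots stand in file (red x=-0.102, green -0.063, yellow -0.018). The wing is still at about -69° in world. I'll move above it with the jaw at 21° (mod 180).

{"fn": "apply_moves", "kwargs": {"commands": [[0.0,-0.03,0.017,-0.15,0.4],[0.0,-0.07,0.039,-0.3,0.4],[0.0,-0.11,0.062,-0.45,0.4],[0.0,-0.15,0.084,-0.6,0.4],[0.01,-0.19,0.107,-0.75,0.4],[0.02,-0.22,0.124,-0.82,0.2],[0.025,-0.246,0.1385,-0.82,0.2],[0.025,-0.246,0.1385,-0.82,0.2],[0.025,-0.246,0.1385,-0.82,0.2]]}}

```text
time: 13.3
ee_pos: [0.6533, -0.0269, 0.1697]
tcp_rot: [-165.5, 89.8, -53.9]
wrist_force: [-0.4, 0.1, 0.6]
opening: 0.0513
```

```bash
python3 -c "
from h import *
go(lane2w(.03),.098,21)"
```

```text
t 13.3 pos [ 0.6533 -0.0269  0.1697] q [  -2.3   18.6   19.2   90.4   -0.2 -113.9] jaw -158.4 F [-0.4  0.1  0.6] open 0.05128100851057691 lane [0.0254 0.0034]
shift [ 0.0717 -0.0033 -0.0044] roll 0.011
```

Next I descend around the wing and close.

{"fn": "apply_moves", "kwargs": {"commands": [[0.0,-0.003,-0.0045,0.01,0.2],[0.02,-0.0035,-0.0045,0.01,0.2],[0.045,-0.0035,-0.0045,0.01,0.2],[0.065,-0.0035,-0.0045,0.01,0.2],[0.071,-0.0035,-0.0045,0.01,0.2],[0.071,-0.0035,-0.0045,0.01,0.2],[0.071,-0.0035,-0.0045,0.01,0.2]]}}

```text
time: 14.0
ee_pos: [0.6588, -0.0302, 0.1006]
tcp_rot: [-147.9, 89.7, -36.8]
wrist_force: [0.4, 0.6, 0.6]
opening: 0.0512
```

```bash
python3 - <<'E'
from h import *
go(lane2w(.03),.098,21)
c=cams.camera("scene");x0,y0,f=230,150,5
cv2.imwrite("pics/c5.png",cv2.resize(c["frame"][y0:y0+115,x0:x0+130],None,fx=f,fy=f,interpolation=cv2.INTER_CUBIC))
E
```

```text
t 14.0 pos [ 0.6588 -0.0302  0.1006] q [  -2.5   19.2   12.2   82.8   -0.2 -113.6] jaw -159.0 F [0.4 0.6 0.6] open 0.051201272868229813 lane [ 0.0307 -0.0002]
shift [0.0026 0.0006 0.0004] roll 0.0
```

View pics/c5.png

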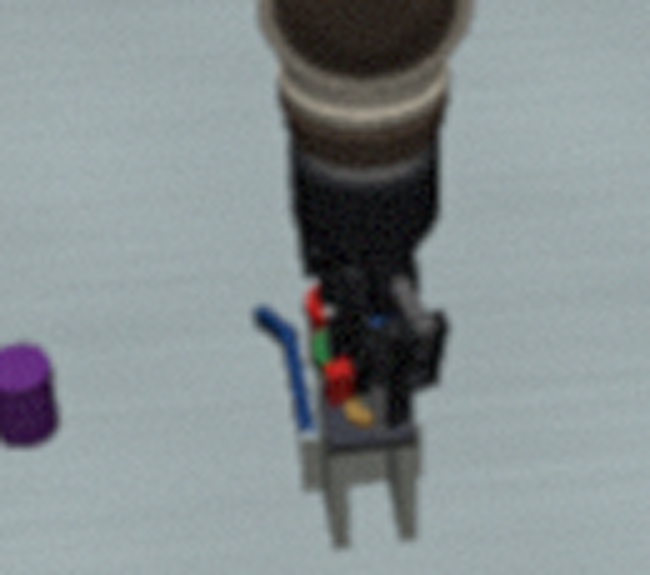

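The wing's red end at crop (340,380) lies between the fingers, so I'll close on it.

{"fn": "apply_moves", "kwargs": {"commands": [[0.001,0,0,0,-0.3],[0.001,0,0,0,-0.6],[0.001,0,0,0,-0.9],[0.001,0,0,0,-0.9],[0.001,0,0,0,-0.9],[0.001,0,0,0,-0.9],[0.001,0,0,0,-0.9]], "newtons": 30}}

```text
time: 14.75
ee_pos: [0.6575, -0.0309, 0.1005]
tcp_rot: [-173.6, 89.7, -62.6]
wrist_force: [-11.0, -3.2, 7.8]
opening: 0.0096
```

```bash
python3 -c "
from h import *
go(lane2w(.03),.098,93.4)"
```

```text
t 14.75 pos [ 0.6575 -0.0309  0.1005] q [  -2.6   19.1   12.2   82.9   -0.3 -113.6] jaw -159.0 F [-11.   -3.2   7.8] open 0.009596235411295463 lane [ 0.0293 -0.0008]
shift [ 0.0025 -0.001   0.0006] roll -1.264
```

{"fn": "apply_moves", "kwargs": {"commands": [[0,0,0,0.1,-0.9],[0,0,0,0.25,-0.9],[0,0,0,0.4,-0.9],[0,0,0,0.55,-0.9],[0,0,0,0.7,-0.9],[0,0,0,0.85,-0.9],[0,0,0,1.0,-0.9],[0,0,0,1.15,-0.9],[0,0,0,1.3,-0.9],[0,0,0,1.42,-0.9],[0,0,0,1.54,-0.9],[0,0,0,1.64,-0.9]]}}

```text
time: 15.95
ee_pos: [0.6577, -0.0313, 0.1006]
tcp_rot: [-79.9, 89.6, -63.1]
wrist_force: [0.8, -2.1, -1.0]
opening: 0.0094
```

```bash
python3 -c "
from h import *
go(lane2w(.03),.098,93.4);print(bot.get_obs()['torque'])"
```

```text
t 15.95 pos [ 0.6577 -0.0313  0.1006] q [ -2.6  19.1  12.2  82.9  -0.3 -19.3] jaw 106.7 F [ 0.8 -2.1 -1. ] open 0.009424059574243207 lane [ 0.0295 -0.0013]
shift [0.0026 0.0011 0.0008] roll 0.233
[-0.41057754 -0.09464735  0.0448978 ]
```

{"fn": "apply_moves", "kwargs": {"commands": [[0,0,0,0.08,-0.9],[0,0,0,0.15,-0.9],[0,0,0,0.2,-0.9],[0,0,0,0.23,-0.9],[0,0,0,0.23,-0.9]]}}

```text
time: 16.45
ee_pos: [0.6577, -0.0314, 0.1006]
tcp_rot: [-68.2, 89.6, -64.6]
wrist_force: [0.9, 0.2, -0.5]
opening: 0.0097
```

```bash
python3 -c "
from h import *
go(lane2w(.03),.098,93.4);print(bot.get_obs()['torque'])"
```

```text
t 16.45 pos [ 0.6577 -0.0314  0.1006] q [-2.6 19.2 12.2 82.9 -0.3 -6.1] jaw 93.5 F [ 0.9  0.2 -0.5] open 0.009663521224859055 lane [ 0.0295 -0.0014]
shift [0.0026 0.0014 0.0005] roll 0.002
[-0.18018936  0.1675833  -0.00296827]
```

{"fn": "apply_moves", "kwargs": {"commands": [[0,0,0,0.03,-0.9],[0,0,0,0.06,-0.9],[0,0,0,0.09,-0.9],[0,0,0,0.09,-0.9]]}}

```text
time: 16.85
ee_pos: [0.6577, -0.0315, 0.1006]
tcp_rot: [-65.1, 89.6, -66.7]
wrist_force: [-1.3, -2.0, 0.6]
opening: 0.0094
```

```bash
python3 -c "
from h import *
go(lane2w(.03),.098,93.4);print(bot.get_obs()['torque'])"
```

```text
t 16.85 pos [ 0.6577 -0.0315  0.1006] q [-2.6 19.2 12.2 82.9 -0.3 -1. ] jaw 88.4 F [-1.3 -2.   0.6] open 0.009444595036768443 lane [ 0.0294 -0.0014]
shift [0.0026 0.0015 0.0004] roll -0.087
[-0.33885065  0.3065733   1.44559271]
```

The z torque jumped to 1.45 N m, so the screw is seated. I'll back it off to a jaw angle of about 183.4°.

{"fn": "apply_moves", "kwargs": {"commands": [[0,0,0,0.0,-0.9],[0,0,0,-0.15,-0.9],[0,0,0,-0.3,-0.9],[0,0,0,-0.45,-0.9],[0,0,0,-0.6,-0.9],[0,0,0,-0.75,-0.9],[0,0,0,-0.9,-0.9],[0,0,0,-1.05,-0.9],[0,0,0,-1.2,-0.9],[0,0,0,-1.35,-0.9],[0,0,0,-1.5,-0.9],[0,0,0,-1.6,-0.9]]}}

```text
time: 18.05
ee_pos: [0.6575, -0.031, 0.1006]
tcp_rot: [-157.2, 89.7, -66.7]
wrist_force: [-2.7, 1.7, 0.1]
opening: 0.0093
```

{"fn": "apply_moves", "kwargs": {"commands": [[0,0,0,-0.05,-0.9],[0,0,0,-0.05,-0.9],[0,0,0,-0.05,-0.9]]}}

```text
time: 18.35
ee_pos: [0.6574, -0.0309, 0.1006]
tcp_rot: [-160.1, 89.7, -66.9]
wrist_force: [-0.4, 0.1, -0.4]
opening: 0.0096
```

```bash
python3 - <<'E'
from h import *
from m import *
go(lane2w(.03),.098,3.4);print(bot.get_obs()['torque'])
c=cams.camera("scene");s=cams.camera("top")
M=masks(s)
for k in("green","yellow","red"):print(k,[(b,w2lane(b[0]).round(4)) for b in blob(s,M[k],.05,4) if 300<b[1][0]<400 and 100<b[1][1]<260])
f=5
a=cv2.resize(c["frame"][170:285,250:330],None,fx=f,fy=f,interpolation=cv2.INTER_CUBIC)
b=cv2.resize(s["frame"][115:230,315:390],None,fx=f,fy=f,interpolation=cv2.INTER_CUBIC)
cv2.imwrite("pics/c6.png",np.hstack([a,b]))
M=masks(c);B=[(px2w(c,*b[1],z=.115)[:2].round(4),b) for b in blob(c,M["red"],.115,4) if 250<b[1][0]<330 and 180<b[1][1]<270];print(B,[w2lane(p[0]).round(4) for p in B])
E
```

```text
t 18.35 pos [ 0.6574 -0.0309  0.1006] q [ -2.6  19.1  12.2  82.9  -0.3 -95.8] jaw -176.8 F [-0.4  0.1 -0.4] open 0.009621651587151813 lane [ 0.0292 -0.0009]
shift [ 0.0026 -0.0008  0.0009] roll -0.004
[0.0343673  0.05082701 0.02204727]
green []
yellow []
red []
[(array([ 0.6008, -0.0484]), ([0.6008, -0.0483], [294.4, 210.3], 42)), (array([ 0.6585, -0.0469]), ([0.6584, -0.0468], [296.6, 224.9], 33))] [array([-0.0283, -0.0149]), array([ 0.0293, -0.0169])]
```

View pics/c6.png

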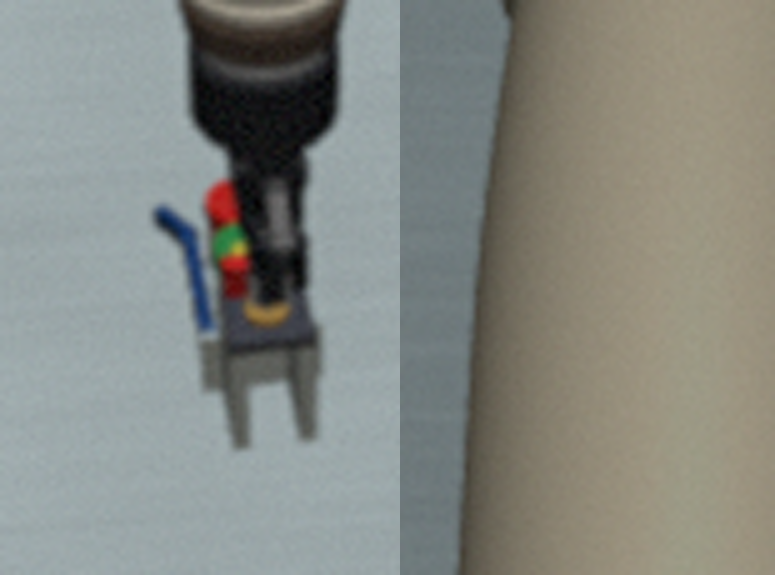

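The red wing end is at lane (0.029, -0.017), straight across the lane, so it is a quarter turn from seat. The red, green and yellow pots are still in file in the lane. Handing in.

```bash
python3 -c "
from h import *
print(np.round(bot.get_obs()['qd'],2));print(bot.job_done());go(lane2w(.03),.098,3.4)"
```

```text
[ 0.03 -0.02  0.12  0.08 -0.02 -0.29]
the job is handed in; nothing more can be done
None
the job is handed in; nothing more can be done
```

The job is handed in at about 18.4 s. The pots are in the lane, and the thumbscrew was seated, backed off a quarter turn and is held gripped. No verdict came back, so this rests on my own checks.

- **Pots:** I slid green, then red, gripped and upright, into the lane behind yellow and pushed until the wrist felt about 12 N against the end plate. The picture before turning the screw put them at lane x = -0.102 (red), -0.063 (green) and -0.018 (yellow), all within about 1 mm of the centre line.
- **Thumbscrew:** I turned it clockwise until the torque jumped to 1.45 N m at its stop, then backed it off. In the last scene picture the red end sat at lane (0.029, -0.017), straight across the lane, which is a quarter turn from seat. The jaw reading agrees to within 1°.
- **Grip at hand-in:** the set grip is 30 N on a 9.6 mm opening, with the arm still and the force on the wrist near zero.
- **What could not be checked:** at the end the arm hid the lane from the top camera, so there are no final pot positions. The scene picture still showed red, green and a sliver of yellow in file. I did not measure the cup, block and spatula again, but nothing was moved near them.

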